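# Put the exam instruments back on their own pads

## Task

The reflex hammer, the tuning fork and the otoscope each lie on another one's pad: swap them round so that each lies flat on the pad with its own outline, covering that outline and pointing the same way, with the blank pad free for parking one meanwhile. Each has a heavy end, so take it at its balance point, carry it level, and set it down without dropping it. Do not let the instruments knock against or lie on one another, and leave the jar, the glove box and the tube rack where they are.

Things in the scene. Friction and masses are not known exactly. Their poses are not given: they have to be found in the camera images.
- hammer_mid (a point): Reflex hammer lying flat, 200 mm long: black rubber head across one end (cylinder 64 long, 32 thick), bare steel shaft 16 thick, black butt 32 thick, 55 long. Point: its balance point, on the shaft's axis, 16 mm above what it lies on. x points to the head (heavy end), whose centre is 50 mm ahead; the bare shaft runs from 34 ahead of the point to 79 behind. 0.13-0.27 kg.
- fork_mid (a point): Weighted aluminium tuning fork lying flat, 172 mm long: two prongs (16 high, 38 wide over both), steel weight blocks at their ends (56 wide over both, 22 high; heavy end), yoke, thin stem, round foot. Point: its balance point, midway between the prongs, 11 mm above what it lies on. x points to the prong ends; weights begin 39 mm ahead, yoke 32 behind; grip over both prongs. 0.12-0.24 kg.
- otoscope_mid (a point): Otoscope (ear lamp) lying flat, 159 mm long: round handle 26 thick, 125 long, half black (batteries, heavy end), half steel; black head 36 x 30 x 26 on the steel end; grey cone sticking out sideways to 41 mm from the axis. Point: its balance point, on the handle's axis where black meets steel, 13 mm above what it lies on. x points to the head, y to the cone's side. 0.15-0.31 kg.
- hammer_pad: Fixed light grey pad 240 x 90 x 6 mm with the hammer's blue flat outline (bar with a wide cross-bar at one end). Origin: centre of its underside; x along it to the outline's head end, z up. On its outline the hammer points along x, its balance point at x = +34 mm, y = 0. The otoscope lies here at the start.
- fork_pad: Fixed light grey pad 210 x 90 x 6 mm with the tuning fork's blue flat outline (two prongs with thick ends). Origin: centre of its underside; x along it to the outline's prong ends, z up. On its outline the fork points along x, its balance point at x = +21 mm, y = 0. The hammer lies here at the start.
- otoscope_pad: Fixed light grey pad 200 x 90 x 6 mm with the otoscope's blue flat outline (thick bar, a spur to one side near its head end). Origin: centre of its underside; x along it to the outline's head end, y to the spur's side, z up. On its outline the otoscope points along x, its balance point at x = -20 mm, y = 0. The tuning fork lies here at the start.
- blank_pad: Fixed light grey pad 240 x 90 x 6 mm with no outline and nothing on it: the free spot. Origin: centre of its underside, x along it, z up.
- jar_mid (a point): Bystander: closed specimen jar with a white lid, 68 mm across, 85 mm high, standing to the robot's right of the pads; the point is its centre.
- glove_box_mid (a point): Bystander: cardboard glove box 200 x 120 x 70 mm to the robot's left of the pads; the point is its centre.
- tube_rack_mid (a point): Bystander: white open rack 80 x 180 mm, 45 mm high, with capped tubes standing up to 93 mm, to the robot's left, nearer than the glove box; the point is the middle of the rack, 22 mm up.
Mind the look-alikes: they are no part of the job. Leave any red look-alike of the part that bears otoscope_mid alone.

How it is judged:
By the outcome, as a careful person would: the job done as asked, in the order asked, and still so for the second after the job is handed in, with the robot touching nothing.
It also fails if it takes over 106 s, if anything falls off the work surface, if the arm or the gripper's body presses on something with over 40 N, if the wrist force passes 120 N, or if a joint passes its speed limit or range.

## Robot

A 7-joint arm with a two-finger parallel gripper is mounted at the origin on the work surface. World frame = base frame: x ahead of the robot, y to its left, z up, the work surface at z = 0. Lengths are in m, angles in rad, forces in N, time in s.
With the tool pointing down it reaches from about 0.35 to 0.9 m from the base axis. Payload 8.1 kg.
Tool frame: the origin (TCP) lies at the very end of the fingers, on their centre line; the grasp point (between the pads) lies 19 mm behind it (grasp_offset is the distance from the TCP to the grasp point, in m); z points along the fingers, y is the line along which they close (so a half turn about z gives the same grasp; the last joint's range is limited). The gripper opens to 92 mm and grips with 3 to 60 N. Pads are 19 mm wide; open, the fingers measure 130 mm over their backs; the gripper's body (75 mm by 190 mm) begins 47 mm behind the grasp point.
Start: joints at [1.108, 0.434, 0.025, 1.573, -0.012, 1.134, -0.075], TCP at [0.22, -0.585, 0.227] pointing down, gripper open.
Joint ranges: [-2.62, 2.62], [-0.44, 2.09], [-1.27, 1.32], [0.08, 2.57], [-1.32, 4.46], [0.12, 2], [-2.74, 2.74]. Speed limits (rad/s): [2.22, 2.22, 3.01, 3.01, 3.14, 3.14, 3.14].

## Interface

Orientations are given as a rotation vector (axis times angle).
In Python, from cell import observe, get_image, camera_params, sign_off, silhouettes, grasp_offset gives the robot as it stands. The module is installed in compiled form; this text tells all that it offers.
- The arm moves only by the tool jog_arm, never from a script. Its argument "motion" is a list that holds one entry, the list of rows, each a list of 7 numbers: the shift along the tool's x, y, z in m, then the turn, a rotation vector about the tool's x, y, z in rad, then the closure, from -1 (fully open) to 1 (shut), so that 0 is half open. In form: [[[dx, dy, dz, wx, wy, wz, hand], ...]]. A call has 1 to 10 rows; each row is the pose to reach, as a shift and turn from the pose commanded when the call began, along the tool's axes at that moment; what a row does not reach only later rows make up. A row lasts 1/12 s, in which the tool goes at most 41.7 mm and 7.16 degrees, less where a joint would pass 70% of its speed; a pose out of reach is approached as far as the arm can. A call with a gripper value outside its range is refused whole. The fingers move at their own pace and stop on an object; "force" is the grip in N (left out, the last holds). Time passes only in rows, so rows that repeat a pose let the fingers close. It gives the time, the measured TCP pose, the force, the opening and the grip force at its end, in the units of the state.
- observe(): the state, without advancing time (a new reading comes with each control period).
- get_image(name): name is "side" or "top"; returns the picture (420x560x3 uint8, red, green, blue); there is no depth.
- camera_params(name): a dict with "vertical_fov" (degrees; the focal length in pixels is half the picture's height over the tangent of half this angle, whatever the lens; pixels are square), "cx", "cy" (the principal point, pixels), "T" (4x4, takes a point from camera to world coordinates). Camera axes: x right, y down, z forward; pixel columns grow to the right and rows downward; lengths in m; the calibration is good to about 2 mm. A picture is of the moment at which its call begins. camera_params takes no time and is no camera call.
- sign_off(): hands the job in; it is judged then, once.
Trained networks look in the newest picture that a camera, given by its name, has taken for a name from the list of things; names that differ only in an ending like _2 or _b are one class to them, and where a whole thing is asked for, a point or a joint stands for the part that bears it (a point fixed in the world has none). Each returns a list of dicts, best first, with "p" (0 to 1); they miss things now and then, are a little off and sometimes report something else, mostly with a low value. They report only what shows in the picture. A call takes as long as a camera call. They do not tell look-alikes from the thing itself.
- silhouettes(query, camera): "mask" (420x560 bool, what is visible of it) and "pixel" ([column, row] in pixels, amid what is visible of it).
The state is a dict: "clock": time; "joints": joint angles; "dq": joint speeds; "joint_efforts": joint torques, N m; "position": TCP position; "ee_rot": TCP orientation; "force": force on the tool from outside, world axes, zero at the start; "ft_torque": the same for the moment, N m; "width": opening from 0.0 (shut) to 1.0 (fully open); "gripper_force": force on a finger pad.
Only numpy, scipy, OpenCV 4.12 (cv2) and the standard library are available. Lean on these libraries where they do the work, as an engineer would, in place of code of your own. Each camera call takes 0.05 s, during which the arm holds its last target. There are 200 camera calls.

## Working session

There is one attempt and no reset: what is moved stays moved. The work goes in short steps, Python scripts to look and compute and a tool call to move; the robot and the scene stay as the last step left them, time stands still between calls to the robot, and variables do not carry over. Pictures are saved under pics/ and viewed, at most 14 in all, crops included, and the job is handed in when it is done.

Besides the shell and the picture viewer there is one more tool, called after "Emit:" as name([rows], argument=value, ...), one row to a line, values as JSON. jog_arm: Moves the arm, as the interface text tells. Its arguments: {"type":"object","properties":{"motion":{"type":"array"},"force":{"type":"number"}},"required":["motion"]}

```bash
mkdir -p pics; python3 - <<'E'
from cell import *
import cv2
print(observe(), grasp_offset)
for n in ("top","side"):
    im=get_image(n); cv2.imwrite(f"pics/{n}0.png",im[:,:,::-1]); print(n,camera_params(n))
E
```

```text
{'clock': 0.0, 'joints': array([ 1.10838572,  0.43522748,  0.02499391,  1.57408758, -0.01160364,
        1.13401587, -0.07511778]), 'dq': array([-0.00061224,  0.0011233 , -0.00030013, -0.00073115, -0.0009514 ,
       -0.00173137,  0.00121937]), 'joint_efforts': array([ 1.61364427e-03, -6.67864537e+01,  9.86200422e-01, -3.14470553e+01,
       -6.04863628e-02,  4.29254025e-02,  2.14150327e-04]), 'position': array([ 0.21981555, -0.58452045,  0.22594611]), 'ee_rot': array([-3.08941075e+00, -5.61703990e-01,  6.77157154e-04]), 'force': array([-0.6150977 , -0.23556615,  0.10704856]), 'ft_torque': array([ 0.05738428,  0.01045625, -0.03818775]), 'gripper_force': 0.0, 'width': 1.0027979824376474} 0.0188
top {'vertical_fov': 47.773905610091866, 'cx': 285.83615626409176, 'cy': 212.77636576767011, 'T': array([[ 0.0166075 , -0.98362041,  0.17948558,  0.24422489],
       [-0.99968527, -0.01971066, -0.01551951,  0.11237186],
       [ 0.01880308, -0.17917135, -0.98363818,  1.61784112],
       [ 0.        ,  0.        ,  0.        ,  1.        ]])}
side {'vertical_fov': 54.522094496461726, 'cx': 277.3335483634154, 'cy': 214.59173472370705, 'T': array([[-0.94036311, -0.20215892,  0.27358542,  0.19629186],
       [-0.3401052 ,  0.57470934, -0.74433704,  0.99892602],
       [-0.00675772, -0.79299492, -0.60919076,  0.79254177],
       [ 0.        ,  0.        ,  0.        ,  1.        ]])}
```

View pics/top0.png

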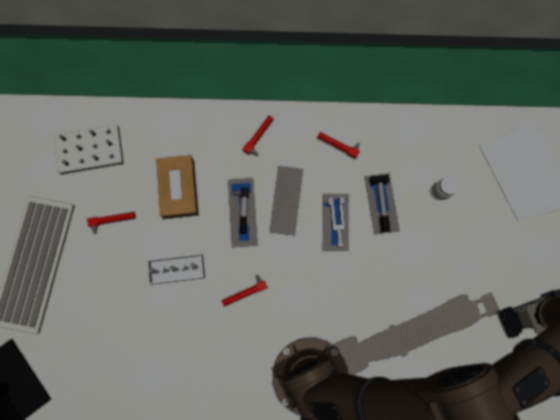

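View pics/side0.png

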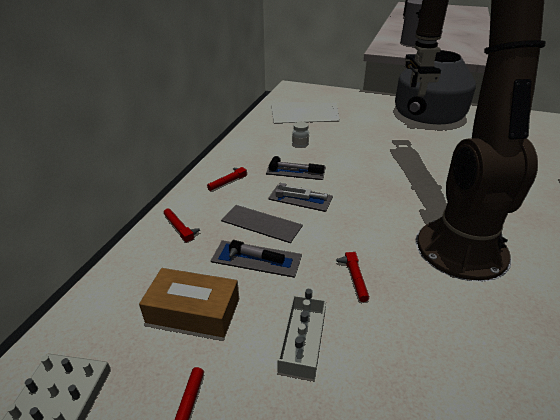

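```bash
cat > h.py <<'E'
from cell import *
import numpy as np, cv2
def f(c): return 210/np.tan(np.radians(c["vertical_fov"])/2)
def unproj(px,n,z):
    c=camera_params(n); px=np.atleast_2d(np.asarray(px,float)); T=c["T"]
    d=np.c_[(px[:,0]-c["cx"])/f(c),(px[:,1]-c["cy"])/f(c),np.ones(len(px))]@T[:3,:3].T
    return (T[:3,3]+d*((z-T[2,3])/d[:,2:]))[:,:2]
def proj(P,n):
    c=camera_params(n); T=c["T"]; q=(np.atleast_2d(P)-T[:3,3])@T[:3,:3]
    return q[:,:2]/q[:,2:]*f(c)+[c["cx"],c["cy"]]
E
python3 - <<'E'
from h import *
for n in ("top","side"):
    im=get_image(n); M={}
    for q in ["hammer_mid","fork_mid","otoscope_mid","hammer_pad","fork_pad","otoscope_pad","blank_pad"]:
        r=silhouettes(q,n)
        for k,d in enumerate(r[:5]):
            m=d["mask"]; M[f"{q}{k}"]=m
            w=unproj(np.argwhere(m)[:,::-1],n,.006 if "pad" in q else .018).astype(np.float32)
            (c,s,a)=cv2.minAreaRect(w); print(n,q,k,round(d["p"],2),np.round(d["pixel"]),m.sum(),"rect",np.round(c,4),np.round(s,3),round(a,1))
    np.savez(f"{n}.npz",im=im,**M)
t=cv2.resize(np.load("top.npz")["im"][160:260,220:410],None,fx=4.2,fy=4.2,interpolation=cv2.INTER_CUBIC)
cv2.imwrite("pics/topc.png",np.clip(t[:,:,::-1]*1.6,0,255))
t=cv2.resize(np.load("side.npz")["im"][145:285,200:345],None,fx=4.2,fy=4.2,interpolation=cv2.INTER_CUBIC)
cv2.imwrite("pics/sidec.png",np.clip(t[:,:,::-1]*1.6,0,255))
E
```

```text
top hammer_mid 0 0.78 [382. 206.] 532 rect [ 0.5781 -0.236 ] [0.205 0.067] 1.1
top fork_mid 0 0.78 [340. 217.] 265 rect [ 0.512  -0.0837] [0.167 0.052] 0.0
top otoscope_mid 0 0.91 [339. 146.] 383 rect [ 0.793 -0.095] [0.16  0.056] 63.5
top otoscope_mid 1 0.89 [243. 208.] 339 rect [0.5437 0.2327] [0.153 0.044] 7.9
top otoscope_mid 2 0.79 [257. 138.] 394 rect [0.811  0.1811] [0.058 0.163] 56.0
top otoscope_mid 3 0.62 [105. 220.] 455 rect [0.4933 0.6824] [0.056 0.163] 8.5
top otoscope_mid 4 0.58 [247. 292.] 434 rect [0.2734 0.2275] [0.053 0.161] 24.3
top hammer_pad 0 0.8 [235. 213.] 1319 rect [0.5395 0.2392] [0.241 0.09 ] 4.8
top fork_pad 0 0.85 [378. 202.] 1042 rect [ 0.5823 -0.2433] [0.214 0.092] 8.8
top fork_pad 1 0.21 [177. 186.] 2415 rect [0.6248 0.4686] [0.226 0.14 ] 7.2
top blank_pad 0 0.65 [286. 201.] 1798 rect [0.5867 0.0879] [0.096 0.243] 83.8
side hammer_mid 0 0.73 [296. 164.] 397 rect [ 0.5826 -0.2605] [0.201 0.105] 12.7
side hammer_mid 1 0.22 [303. 197.] 553 rect [ 0.5046 -0.0508] [0.196 0.085] 4.5
side fork_mid 0 0.65 [294. 194.] 482 rect [ 0.5108 -0.0944] [0.175 0.082] 8.
[... 222 characters left out ...]
2281] [0.163 0.068] 9.4
side otoscope_mid 3 0.78 [190. 393.] 721 rect [0.5098 0.6555] [0.029 0.113] 11.3
side otoscope_mid 4 0.7 [181. 228.] 369 rect [0.8069 0.1852] [0.054 0.179] 53.8
side hammer_pad 0 0.84 [262. 260.] 1341 rect [0.5372 0.2439] [0.238 0.096] 5.9
side fork_pad 0 0.7 [294. 171.] 378 rect [ 0.5754 -0.2228] [0.208 0.059] 8.4
side otoscope_pad 0 0.74 [307. 200.] 597 rect [ 0.5091 -0.0781] [0.095 0.203] 89.2
side blank_pad 0 0.59 [260. 222.] 1443 rect [0.5843 0.0915] [0.096 0.241] 84.7
side blank_pad 1 0.35 [301. 165.] 447 rect [ 0.586  -0.2771] [0.208 0.113] 12.5[ WARN:0@5.359] global loadsave.cpp:1063 imwrite_ Unsupported depth image for selected encoder is fallbacked to CV_8U.
```

View pics/topc.png

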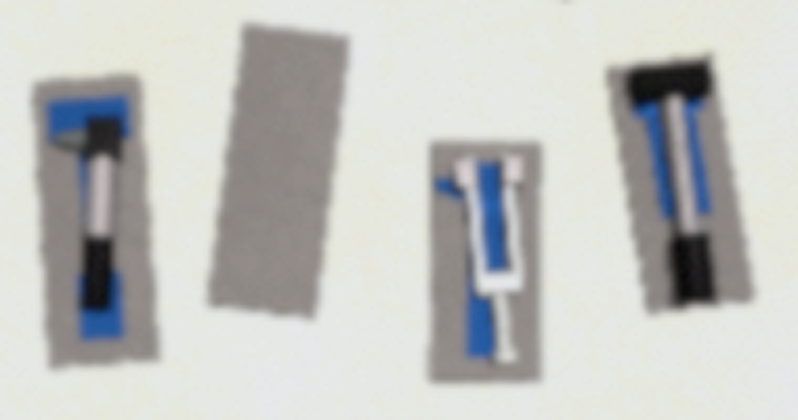

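View pics/sidec.png

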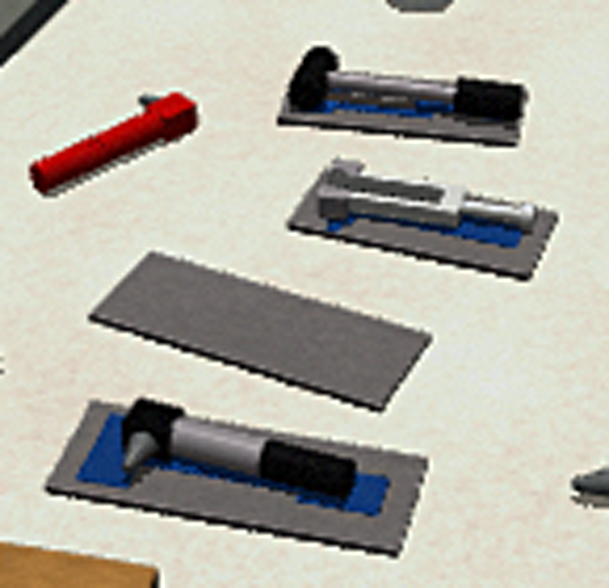

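```bash
cat >> h.py <<'E'
from scipy.optimize import minimize
def box(x0,x1,y0,y1,z0,z1): return np.array([[x,y,z] for x in(x0,x1) for y in(y0,y1) for z in(z0,z1)])/1000
def cyl(a,b,ra,rb=None,ax=0,off=(0,0,0)):
    t=np.linspace(0,2*np.pi,24); rb=ra if rb is None else rb
    P=np.vstack([np.c_[0*t+e,r*np.cos(t),r*np.sin(t)] for e,r in((a,ra),(b,rb))])
    if ax==1: P=P[:,[1,0,2]]
    return (P+off)/1000
MODEL=dict(
 hammer_mid=(.016,[cyl(-32,32,16,ax=1,off=(50,0,0)),cyl(-79,40,8),cyl(-134,-79,16)]),
 fork_mid=(.011,[box(39,65,9,28,-11,11),box(39,65,-28,-9,-11,11),box(-40,45,9,19,-8,8),box(-40,45,-19,-9,-8,8),box(-46,-32,-19,19,-8,8),cyl(-107,-46,4.5),cyl(-107,-99,8)]),
 otoscope_mid=(.013,[cyl(-59.5,65,13),box(63.5,99.5,-15,15,-13,13),cyl(15,41,9,4,ax=1,off=(82,0,0))]),
 hammer_pad=(0,[box(-120,120,-45,45,0,6)]),blank_pad=(0,[box(-120,120,-45,45,0,6)]),
 fork_pad=(0,[box(-105,105,-45,45,0,6)]),otoscope_pad=(0,[box(-100,100,-45,45,0,6)]))
def render(q,p,n,z,S=4):
    im=np.zeros((420*S,560*S),np.uint8); c,s=np.cos(p[2]),np.sin(p[2])
    for P in MODEL[q][1]:
        W=P@np.array([[c,s,0],[-s,c,0],[0,0,1]])+[p[0],p[1],z+MODEL[q][0]]
        h=cv2.convexHull((((proj(W,n)+.5)*S-.5)*16).astype(np.int32)); cv2.fillConvexPoly(im,h,255,shift=4)
    return cv2.resize(im,(560,420),interpolation=cv2.INTER_AREA)/255.
def fit(q,p0,obs,z):
    """obs: list of (camera, mask, valid)"""
    def L(u):
        p=[u[0]/100,u[1]/100,u[2]/10]; return sum((((render(q,p,n,z)-m)**2)*v).sum()/max(m.sum(),1) for n,m,v in obs)
    u0=np.array([p0[0]*100,p0[1]*100,p0[2]*10])
    r=minimize(L,u0,method="Nelder-Mead",options=dict(initial_simplex=u0+np.vstack([[0,0,0],np.diag([1,1,.8])]),xatol=.01,fatol=1e-4,maxiter=150))
    return np.array([r.x[0]/100,r.x[1]/100,r.x[2]/10]),r.fun
E
cat > m.py <<'E'
from h import *
D={n:np.load(n+".npz") for n in("top","side")}
inst={"hammer_mid":("hammer_mid0","hammer_mid0",(.6,-.24,.13)),"fork_mid":("fork_mid0","fork_mid0",(.53,-.085,0)),"otoscope_mid":("otoscope_mid1","otoscope_mid2",(.53,.232,.0))}
for q,(a,b,p0) in inst.items():
    for cams in (("top",),("side",),("top","side")):
        p,e=fit(q,p0,[(n,D[n][{"top":a,"side":b}[n]],1) for n in cams],.006); print(q,cams,np.round(p,4),round(e,3))
allinst={n:np.logical_or.reduce([D[n][v[i]] for v in inst.values()]) for i,n in enumerate(("top","side"))}
for q,p0 in dict(hammer_pad=(.539,.24,.08),blank_pad=(.587,.09,-.1),otoscope_pad=(.51,-.085,0),fork_pad=(.58,-.24,.14)).items():
    obs={}
    for n in("top","side"):
        im=D[n]["im"].astype(int); g=(im.min(2)<(135 if n=="top" else 120)).astype(np.uint8)
        near=cv2.dilate((render(q,p0,n,0)>.3).astype(np.uint8),np.ones((9,9)))
        v=near*(1-cv2.dilate(allinst[n].astype(np.uint8),np.ones((3,3))))
        obs[n]=(n,g*near,v)
    for cams in (("top",),("side",),("top","side")):
        p,e=fit(q,p0,[obs[n] for n in cams],0); print(q,cams,np.round(p,4),round(e,3))
E
python3 m.py
```

```text
hammer_mid ('top',) [ 0.6118 -0.2393  0.0901] 0.126
hammer_mid ('side',) [ 0.6108 -0.2391  0.1093] 0.088
hammer_mid ('top', 'side') [ 0.6116 -0.2389  0.104 ] 0.222
fork_mid ('top',) [ 0.5296 -0.0885  0.0877] 0.402
fork_mid ('side',) [ 0.5279 -0.0871  0.0873] 0.099Traceback (most recent call last):
  File "m.py", line 6, in <module>
    p,e=fit(q,p0,[(n,D[n][{"top":a,"side":b}[n]],1) for n in cams],.006); print(q,cams,np.round(p,4),round(e,3))
        ~~~^^^^^^^^^^^^^^^^^^^^^^^^^^^^^^^^^^^^^^^^^^^^^^^^^^^^^^^^^^^^^
  File "h.py", line 35, in fit
    r=minimize(L,u0,method="Nelder-Mead",options=dict(initial_simplex=u0+np.vstack([[0,0,0],np.diag([1,1,.8])]),xatol=.01,fatol=1e-4,maxiter=150))
    res = _minimize_neldermead(fun, x0, args, callback, bounds=bounds,
                               **options)
    fsim[j] = func(sim[j])
              ~~~~^^^^^^^^
    fx = function(np.copy(x), *(wrapper_args + args))
  File "h.py", line 33, in L
    p=[u[0]/100,u[1]/100,u[2]/10]; return sum((((render(q,p,n,z)-m)**2)*v).sum()/max(m.sum(),1) for n,m,v in obs)
                                          ~~~^^^^^^^^^^^^^^^^^^^^^^^^^^^^^^^^^^^^^^^^^^^^^^^^^^^^^^^^^^^^^^^^^^^^
  File "h.py", line 33, in <genexpr>
    p=[u[0]/100,u[1]/100,u[2]/10]; return sum((((render(q,p,n,z)-m)**2)*v).sum()/max(m.sum(),1) for n,m,v in obs)
                                                 ~~~~~~^^^^^^^^^
  File "h.py", line 28, in render
    h=cv2.convexHull((((proj(W,n)+.5)*S-.5)*16).astype(np.int32)); cv2.fillConvexPoly(im,h,255,shift=4)
                        ~~~~^^^^^
  File "h.py", line 9, in proj
    c=camera_params(n); T=c["T"]; q=(np.atleast_2d(P)-T[:3,3])@T[:3,:3]
ValueError: time passes only in moves, steps and waits
```

```bash
python3 - <<'E'
s=open('h.py').read()
s=s.replace("def f(c)","_cp={n:camera_params(n) for n in('top','side')}\ndef f(c)").replace('c=camera_params(n); p','c=_cp[n]; p').replace('c=camera_params(n); T','c=_cp[n]; T')
open('h.py','w').write(s)
E
python3 m.py
```

```text
hammer_mid ('top',) [ 0.6118 -0.2393  0.0901] 0.126
hammer_mid ('side',) [ 0.6108 -0.2391  0.1093] 0.088
hammer_mid ('top', 'side') [ 0.6116 -0.2389  0.104 ] 0.222
fork_mid ('top',) [ 0.5296 -0.0885  0.0877] 0.402
fork_mid ('side',) [ 0.5279 -0.0871  0.0873] 0.099
fork_mid ('top', 'side') [ 0.5289 -0.0883  0.0871] 0.513
otoscope_mid ('top',) [ 0.5211  0.234  -0.0186] 0.193
otoscope_mid ('side',) [ 0.5208  0.2341 -0.0167] 0.057
otoscope_mid ('top', 'side') [ 0.5203  0.2341 -0.0167] 0.253
hammer_pad ('top',) [0.5392 0.2386 0.0921] 0.111
hammer_pad ('side',) [0.5395 0.2393 0.0944] 0.011
hammer_pad ('top', 'side') [0.5396 0.2395 0.0915] 0.123
blank_pad ('top',) [ 0.5833  0.0886 -0.0928] 0.091
blank_pad ('side',) [ 0.5846  0.0886 -0.1114] 0.011
blank_pad ('top', 'side') [ 0.5846  0.0884 -0.1138] 0.102
otoscope_pad ('top',) [ 0.5113 -0.0844  0.0146] 0.093
otoscope_pad ('side',) [ 0.5109 -0.0818 -0.0106] 0.009
otoscope_pad ('top', 'side') [ 0.511  -0.0824 -0.0069] 0.105
fork_pad ('top',) [ 0.5846 -0.2432  0.1674] 0.112
fork_pad ('side',) [ 0.579  -0.2448  0.15  ] 0.008
fork_pad ('top', 'side') [ 0.5785 -0.2444  0.1487] 0.122
```

```bash
cat > go.py <<'E'
import sys; from cell import observe; import numpy as np
from scipy.spatial.transform import Rotation as R
# usage: go.py x y z psi  -> tool shift+turn from measured pose; several targets allowed
s=observe(); p=s["position"]; A=R.from_rotvec(s["ee_rot"]); ax=A.as_matrix()
print("t",round(s["clock"],2),"pos",np.round(p,4),"psi",round(np.arctan2(ax[1,0],ax[0,0]),4),"z",np.round(ax[:,2],3),"q7",round(s["joints"][6],2),"F",np.round(s["force"],1),"w",round(s["width"],3))
a=list(map(float,sys.argv[1:]))
for i in range(0,len(a),4):
    x,y,z,psi=a[i:i+4]; B=R.from_euler("z",psi)*R.from_euler("x",np.pi)
    print(np.round(A.inv().apply([x-p[0],y-p[1],z-p[2]]),4),np.round((A.inv()*B).as_rotvec(),3))
E
python3 go.py .5203 .2341 .2 -.017
```

```text
t 0.9 pos [ 0.22   -0.585   0.2268] psi 0.3597 z [ 0. -0. -1.] q7 -0.08 F [0.8 0.4 0.1] w 1.002
[ 0.5694 -0.661   0.0267] [ 0.    -0.     0.377]
```

Emit:
jog_arm([
  [[0.256, -0.297, 0.0, 0, 0, 0.2, -1], [0.256, -0.297, 0.0, 0, 0, 0.2, -1], [0.256, -0.297, 0.0, 0, 0, 0.2, -1], [0.256, -0.297, 0.0, 0, 0, 0.2, -1], [0.256, -0.297, 0.0, 0, 0, 0.2, -1], [0.256, -0.297, 0.0, 0, 0, 0.2, -1], [0.256, -0.297, 0.0, 0, 0, 0.2, -1], [0.256, -0.297, 0.0, 0, 0, 0.2, -1], [0.256, -0.297, 0.0, 0, 0, 0.2, -1], [0.256, -0.297, 0.0, 0, 0, 0.2, -1]],
], force=25)

```text
clock: 1.73
position: [0.3567, -0.2118, 0.2271]
ee_rot: [-3.13, -0.259, -0.002]
force: [0.6, 0.3, -0.8]
width: 1.001
gripper_force: 0.0
```

```bash
python3 go.py .5203 .2341 .15 -.017
```

```text
t 1.73 pos [ 0.3567 -0.2118  0.2271] psi 0.165 z [ 0.001  0.001 -1.   ] q7 -1.02 F [ 0.6  0.3 -0.8] w 1.001
[ 0.2345 -0.413   0.0777] [-0.001 -0.001  0.182]
```

Emit:
jog_arm([
  [[0.235, -0.413, 0.077, 0, 0, 0.182, -1], [0.235, -0.413, 0.077, 0, 0, 0.182, -1], [0.235, -0.413, 0.077, 0, 0, 0.182, -1], [0.235, -0.413, 0.077, 0, 0, 0.182, -1], [0.235, -0.413, 0.077, 0, 0, 0.182, -1], [0.235, -0.413, 0.077, 0, 0, 0.182, -1], [0.235, -0.413, 0.077, 0, 0, 0.182, -1], [0.235, -0.413, 0.077, 0, 0, 0.182, -1], [0.235, -0.413, 0.077, 0, 0, 0.182, -1], [0.235, -0.413, 0.077, 0, 0, 0.182, -1]],
])

```text
clock: 2.57
position: [0.4962, 0.1612, 0.1614]
ee_rot: [3.141, -0.036, 0.001]
force: [1.3, -0.9, -0.0]
width: 1.001
gripper_force: 0.0
```

```bash
python3 go.py .5203 .2341 .08 -.017
```

```text
t 2.57 pos [0.4962 0.1612 0.1614] psi -0.0227 z [ 0.001 -0.    -1.   ] q7 -2.19 F [ 1.3 -0.9 -0. ] w 1.001
[ 0.0224 -0.0735  0.0815] [ 0.    -0.001 -0.006]
```

Emit:
jog_arm([
  [[0.022, -0.073, 0.08, 0, 0, -0.006, -1], [0.022, -0.073, 0.08, 0, 0, -0.006, -1], [0.022, -0.073, 0.08, 0, 0, -0.006, -1], [0.022, -0.073, 0.08, 0, 0, -0.006, -1], [0.022, -0.073, 0.08, 0, 0, -0.006, -1], [0.022, -0.073, 0.08, 0, 0, -0.006, -1]],
])

```text
clock: 3.07
position: [0.5195, 0.231, 0.0821]
ee_rot: [3.141, -0.026, 0.0]
force: [0.5, 0.4, 0.2]
width: 1.001
gripper_force: 0.0
```

```bash
python3 go.py .5203 .2341 .008 -.017; python3 - <<'E'
from h import *
im=get_image("side"); t=cv2.resize(im[150:320,170:370],None,fx=3.5,fy=3.5,interpolation=cv2.INTER_CUBIC)
cv2.imwrite("pics/g1.png",np.clip(t[:,:,::-1]*1.4,0,255).astype(np.uint8))
E
```

```text
t 3.07 pos [0.5195 0.231  0.0821] psi -0.0168 z [ 0.    -0.001 -1.   ] q7 -2.34 F [0.5 0.4 0.2] w 1.001
[ 0.0007 -0.0031  0.0741] [ 0.001 -0.     0.   ]
```

View pics/g1.png

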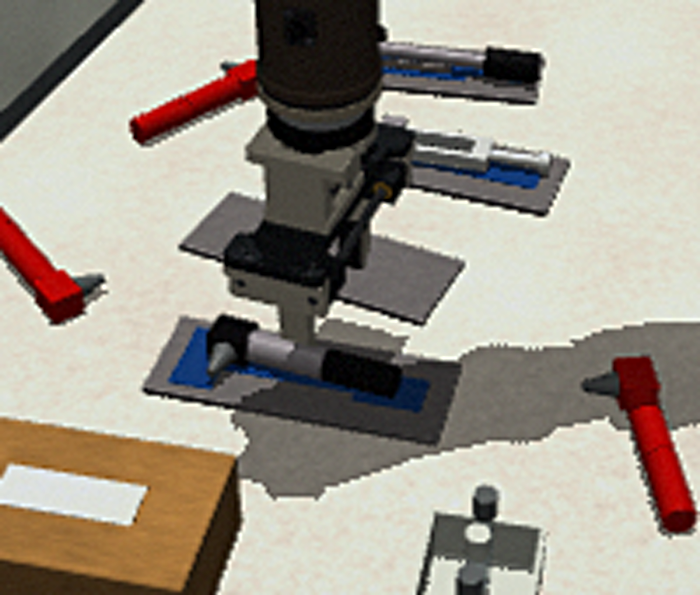

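Emit:
jog_arm([
  [[0.001, -0.002, 0.02, 0, 0, 0, -1], [0.001, -0.002, 0.04, 0, 0, 0, -1], [0.001, -0.002, 0.055, 0, 0, 0, -1], [0.001, -0.002, 0.065, 0, 0, 0, -1], [0.001, -0.002, 0.073, 0, 0, 0, -1], [0.001, -0.002, 0.073, 0, 0, 0, -1], [0.001, -0.002, 0.073, 0, 0, 0, -1], [0.001, -0.002, 0.073, 0, 0, 0, -1]],
])

```text
clock: 3.78
position: [0.521, 0.2339, 0.0096]
ee_rot: [-3.141, 0.026, -0.002]
force: [-0.9, -0.2, 0.4]
width: 1.003
gripper_force: 0.0
```

```bash
python3 go.py .5203 .2341 .008 -.017
```

```text
t 3.78 pos [0.521  0.2339 0.0096] psi -0.0166 z [ 0.001  0.001 -1.   ] q7 -2.39 F [-0.9 -0.2  0.4] w 1.003
[-0.0007 -0.0002  0.0016] [-0.001 -0.001  0.   ]
```

Emit:
jog_arm([
  [[-0.001, 0, 0.001, 0, 0, 0, -0.2], [-0.001, 0, 0.001, 0, 0, 0, 0.2], [-0.001, 0, 0.001, 0, 0, 0, 0.5], [-0.001, 0, 0.001, 0, 0, 0, 0.7], [-0.001, 0, 0.001, 0, 0, 0, 0.9], [-0.001, 0, 0.001, 0, 0, 0, 1], [-0.001, 0, 0.001, 0, 0, 0, 1], [-0.001, 0, 0.001, 0, 0, 0, 1], [-0.001, 0, 0.001, 0, 0, 0, 1], [-0.001, 0, 0.001, 0, 0, 0, 1]],
], force=25)

```text
clock: 4.62
position: [0.5194, 0.2337, 0.0076]
ee_rot: [3.141, -0.026, -0.0]
force: [-0.1, -1.3, -0.3]
width: 0.326
gripper_force: 0.0
```

```bash
python3 go.py .5646 .0884 .0096 -.11 .5646 .0884 .07 -.11
```

```text
t 4.62 pos [0.5194 0.2337 0.0076] psi -0.0163 z [-0. -0. -1.] q7 -2.39 F [-0.1 -1.3 -0.3] w 0.326
[ 0.0476  0.1446 -0.002 ] [0.    0.    0.094]
[ 0.0476  0.1446 -0.0624] [0.    0.    0.094]
```

Emit:
jog_arm([
  [[0, 0, 0, 0, 0, 0, 1], [0, 0, 0, 0, 0, 0, 1], [0, 0, 0, 0, 0, 0, 1], [0, 0, 0, 0, 0, 0, 1]],
])

```text
clock: 4.95
position: [0.5194, 0.2337, 0.0076]
ee_rot: [3.141, -0.026, -0.0]
force: [-0.0, -0.3, 0.5]
width: 0.275
gripper_force: 25.0
```

Emit:
jog_arm([
  [[0, 0, -0.005, 0, 0, 0, 1], [0, 0, -0.015, 0, 0, 0, 1], [0, 0, -0.03, 0, 0, 0, 1], [0, 0, -0.045, 0, 0, 0, 1], [0, 0, -0.055, 0, 0, 0, 1], [0, 0, -0.06, 0, 0, 0, 1]],
])

```text
clock: 5.45
position: [0.5201, 0.2342, 0.0697]
ee_rot: [-3.14, 0.026, -0.003]
force: [-0.4, 0.7, -2.9]
width: 0.276
gripper_force: 25.0
```

```bash
python3 go.py .5647 .0906 .0675 -.11 ; python3 - <<'E'
from h import *
im=get_image("side"); t=cv2.resize(im[150:320,170:370],None,fx=3.5,fy=3.5,interpolation=cv2.INTER_CUBIC)
cv2.imwrite("pics/g2.png",np.clip(t[:,:,::-1]*1.4,0,255).astype(np.uint8))
E
```

```text
t 5.45 pos [0.5201 0.2342 0.0697] psi -0.0163 z [ 0.002  0.001 -1.   ] q7 -2.35 F [-0.4  0.7 -2.9] w 0.276
[0.0469 0.1429 0.0021] [-0.001 -0.002  0.094]
```

View pics/g2.png

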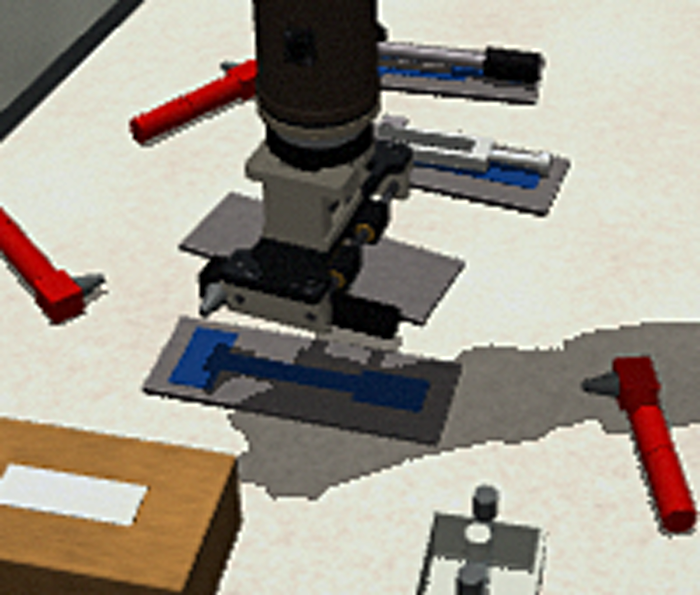

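Emit:
jog_arm([
  [[0.003, 0.01, 0, 0, 0, 0.008, 1], [0.01, 0.031, 0, 0, 0, 0.02, 1], [0.018, 0.055, 0, 0, 0, 0.036, 1], [0.026, 0.08, 0, 0, 0, 0.052, 1], [0.034, 0.104, 0, 0, 0, 0.068, 1], [0.041, 0.124, 0, 0, 0, 0.082, 1], [0.045, 0.137, 0, 0, 0, 0.09, 1], [0.047, 0.143, 0, 0, 0, 0.094, 1], [0.047, 0.143, 0, 0, 0, 0.094, 1], [0.047, 0.143, 0, 0, 0, 0.094, 1]],
])

```text
clock: 6.33
position: [0.5636, 0.0909, 0.0674]
ee_rot: [-3.136, 0.172, 0.001]
force: [-0.6, 0.5, -3.0]
width: 0.272
gripper_force: 25.0
```

```bash
python3 go.py .5647 .0906 .008 -.11
```

```text
t 6.33 pos [0.5636 0.0909 0.0674] psi -0.1096 z [-0.001  0.001 -1.   ] q7 -2.16 F [-0.6  0.5 -3. ] w 0.272
[0.0011 0.0002 0.0594] [-0.001  0.001  0.   ]
```

Emit:
jog_arm([
  [[0.001, 0, 0.01, 0, 0, 0, 1], [0.001, 0, 0.025, 0, 0, 0, 1], [0.001, 0, 0.04, 0, 0, 0, 1], [0.001, 0, 0.05, 0, 0, 0, 1], [0.001, 0, 0.056, 0, 0, 0, 1], [0.001, 0, 0.058, 0, 0, 0, 1], [0.001, 0, 0.059, 0, 0, 0, 1], [0.001, 0, 0.0595, 0, 0, 0, 1], [0.001, 0, 0.0595, 0, 0, 0, 1], [0.001, 0, 0.0595, 0, 0, 0, 1]],
])

```text
clock: 7.17
position: [0.5655, 0.09, 0.0087]
ee_rot: [-3.137, 0.173, -0.002]
force: [0.7, -0.4, -2.3]
width: 0.278
gripper_force: 25.0
```

```bash
python3 go.py .5647 .0906 .0076 -.11
```

```text
t 7.17 pos [0.5655 0.09   0.0087] psi -0.1103 z [ 0.001  0.    -1.   ] q7 -2.2 F [ 0.7 -0.4 -2.3] w 0.278
[-0.0009 -0.0005  0.0011] [-0.    -0.001 -0.   ]
```

Nearly down; settle 1 mm lower, release, rise. The fingers are slow, so open fully in place.

Emit:
jog_arm([
  [[0, 0, 0.0005, 0, 0, 0, 1], [0, 0, 0.001, 0, 0, 0, 1], [0, 0, 0.001, 0, 0, 0, 1], [0, 0, 0.001, 0, 0, 0, 1], [0, 0, 0.001, 0, 0, 0, 0.3], [0, 0, 0.001, 0, 0, 0, 0.1], [0, 0, 0.001, 0, 0, 0, -0.1], [0, 0, 0.001, 0, 0, 0, -0.4], [0, 0, 0.001, 0, 0, 0, -0.7], [0, 0, 0.001, 0, 0, 0, -1]],
])

```text
clock: 8.0
position: [0.565, 0.0899, 0.0071]
ee_rot: [3.137, -0.173, -0.0]
force: [0.1, 0.5, -1.2]
width: 0.661
gripper_force: 0.0
```

Emit:
jog_arm([
  [[0, 0, 0, 0, 0, 0, -1], [0, 0, 0, 0, 0, 0, -1], [0, 0, -0.02, 0, 0, 0, -1], [0, 0, -0.04, 0, 0, 0, -1], [0, 0, -0.07, 0, 0, 0, -1], [0, 0, -0.1, 0, 0, 0, -1], [0, 0, -0.1, 0, 0, 0, -1]],
])

```text
clock: 8.58
position: [0.5682, 0.091, 0.1126]
ee_rot: [-3.135, 0.173, -0.012]
force: [1.8, -0.3, 0.2]
width: 0.997
gripper_force: 0.0
```

```bash
python3 go.py .6116 -.239 .1 .104
```

```text
t 8.58 pos [0.5682 0.091  0.1126] psi -0.1103 z [ 0.008  0.002 -1.   ] q7 -2.14 F [ 1.8 -0.3  0.2] w 0.997
[0.0794 0.3232 0.0124] [-0.002 -0.008 -0.214]
```

Emit:
jog_arm([
  [[0.082, 0.322, 0, 0, 0, -0.214, -1], [0.082, 0.322, 0, 0, 0, -0.214, -1], [0.082, 0.322, 0, 0, 0, -0.214, -1], [0.082, 0.322, 0, 0, 0, -0.214, -1], [0.082, 0.322, 0, 0, 0, -0.214, -1], [0.082, 0.322, 0, 0, 0, -0.214, -1], [0.082, 0.322, 0, 0, 0, -0.214, -1], [0.082, 0.322, 0, 0, 0, -0.214, -1], [0.082, 0.322, 0, 0, 0, -0.214, -1], [0.082, 0.322, 0, 0, 0, -0.214, -1]],
])

```text
clock: 9.42
position: [0.6103, -0.2431, 0.1064]
ee_rot: [3.137, 0.154, -0.001]
force: [0.5, 1.5, -0.3]
width: 1.002
gripper_force: 0.0
```

Emit:
jog_arm([
  [[0, 0, 0, 0, 0, 0, -1], [0, 0, 0, 0, 0, 0, -1]],
])

```text
clock: 9.58
position: [0.6113, -0.2371, 0.1071]
ee_rot: [-3.136, -0.166, -0.0]
force: [0.6, 1.0, 0.2]
width: 1.003
gripper_force: 0.0
```

```bash
python3 go.py .6116 -.239 .008 .104
```

```text
t 9.58 pos [ 0.6113 -0.2371  0.1071] psi 0.106 z [-0.     0.001 -1.   ] q7 -1.39 F [0.6 1.  0.2] w 1.003
[0.0001 0.002  0.0991] [-0.001 -0.     0.002]
```

Emit:
jog_arm([
  [[0, 0.001, 0.03, 0, 0, 0.001, -1], [0, 0.0015, 0.06, 0, 0, 0.001, -1], [0, 0.0015, 0.08, 0, 0, 0.001, -1], [0, 0.0015, 0.092, 0, 0, 0.001, -0.8], [0, 0.0015, 0.098, 0, 0, 0.001, -0.6], [0, 0.0015, 0.099, 0, 0, 0.001, -0.4], [0, 0.0015, 0.099, 0, 0, 0.001, -0.2], [0, 0.0015, 0.099, 0, 0, 0.001, 0]],
])

```text
clock: 10.25
position: [0.6124, -0.2406, 0.0096]
ee_rot: [3.137, 0.162, 0.003]
force: [0.7, -0.7, -0.3]
width: 0.69
gripper_force: 0.0
```

```bash
python3 go.py .6116 -.239 .008 .104
```

```text
t 10.25 pos [ 0.6124 -0.2406  0.0096] psi 0.1031 z [ 0.002 -0.001 -1.   ] q7 -1.43 F [ 0.7 -0.7 -0.3] w 0.69
[-0.0006 -0.0017  0.0016] [ 0.001 -0.002 -0.001]
```

Emit:
jog_arm([
  [[0, -0.001, 0.0005, 0, 0, 0, 0.3], [0, -0.001, 0.0005, 0, 0, 0, 0.5], [0, -0.001, 0.0005, 0, 0, 0, 0.7], [0, -0.001, 0.0005, 0, 0, 0, 1], [0, -0.001, 0.0005, 0, 0, 0, 1], [0, -0.001, 0.0005, 0, 0, 0, 1], [0, -0.001, 0.0005, 0, 0, 0, 1], [0, -0.001, 0.0005, 0, 0, 0, 1], [0, -0.001, 0.0005, 0, 0, 0, 1], [0, -0.001, 0.0005, 0, 0, 0, 1]],
])

```text
clock: 11.08
position: [0.6111, -0.2398, 0.0076]
ee_rot: [3.137, 0.161, -0.0]
force: [0.2, -1.1, 0.8]
width: 0.164
gripper_force: 25.0
```

Emit:
jog_arm([
  [[0, 0, 0, 0, 0, 0, 1], [0, 0, 0, 0, 0, 0, 1], [0, 0, 0, 0, 0, 0, 1]],
])

```text
clock: 11.33
position: [0.6112, -0.2398, 0.0077]
ee_rot: [3.137, 0.161, 0.0]
force: [-0.4, -1.8, 2.0]
width: 0.163
gripper_force: 25.0
```

```bash
python3 go.py .6116 -.239 .008 .104
```

```text
t 11.33 pos [ 0.6112 -0.2398  0.0077] psi 0.1026 z [ 0. -0. -1.] q7 -1.43 F [-0.4 -1.8  2. ] w 0.163
[ 0.0005 -0.0008 -0.0003] [ 0.    -0.    -0.001]
```

Emit:
jog_arm([
  [[0, 0, -0.004, 0, 0, 0, 1], [0, 0, -0.015, 0, 0, 0, 1], [0, 0, -0.03, 0, 0, 0, 1], [0, 0, -0.05, 0, 0, 0, 1], [0, 0, -0.07, 0, 0, 0, 1], [0, 0, -0.085, 0, 0, 0, 1], [0, 0, -0.092, 0, 0, 0, 1], [0, 0, -0.092, 0, 0, 0, 1]],
])

```text
clock: 12.0
position: [0.6123, -0.2398, 0.102]
ee_rot: [3.136, 0.161, 0.005]
force: [0.2, 0.1, -3.4]
width: 0.161
gripper_force: 25.0
```

```bash
cat > pf.py <<'E'
from h import *
import sys
P=dict(hammer_pad=(.5394,.239,.092),blank_pad=(.5846,.0884,-.11),otoscope_pad=(.511,-.0824,-.0069),fork_pad=(.58,-.244,.15))
q=sys.argv[1]; cams=sys.argv[2].split(","); ims={n:get_image(n) for n in cams}; res=[]
obs=[]
for n in cams:
    im=ims[n].astype(int); near=cv2.dilate((render(q,P[q],n,0)>.3).astype(np.uint8),np.ones((9,9)))
    # blue or grey darker than table
    g=(im.min(2)<(135 if n=="top" else 120)).astype(np.uint8)
    o=(n,g*near,near); p,e=fit(q,P[q],[o],0); print(q,n,"col",np.round(p,4),round(e,3))
    r=silhouettes(q,n)
    for d in r:
        m=d["mask"]&(near>0)
        if m.sum()>.5*(near>0).sum(): p,e=fit(q,P[q],[(n,m.astype(np.uint8),near)],0); print(q,n,"net",np.round(p,4),round(e,3),round(d["p"],2))
E
python3 pf.py hammer_pad top,side
python3 go.py .5734 .2426 .1 .0925
python3 - <<'E'
from h import *
im=get_image("side"); t=cv2.resize(im[100:290,170:370],None,fx=3.1,fy=3.1,interpolation=cv2.INTER_CUBIC)
cv2.imwrite("pics/g3.png",np.clip(t[:,:,::-1]*1.4,0,255).astype(np.uint8))
E
```

```text
hammer_pad top col [0.5392 0.2376 0.0993] 0.02
hammer_pad top net [0.5406 0.2392 0.0908] 0.026 0.79
hammer_pad side col [0.5395 0.2395 0.0951] 0.011
hammer_pad side net [0.5395 0.2387 0.0911] 0.018 0.94
t 12.2 pos [ 0.6103 -0.2395  0.0984] psi 0.1027 z [-0.002  0.001 -1.   ] q7 -1.39 F [-0.1  0.5 -1.6] w 0.165
[ 0.0128 -0.4834 -0.0012] [-0.001  0.002  0.01 ]
```

View pics/g3.png

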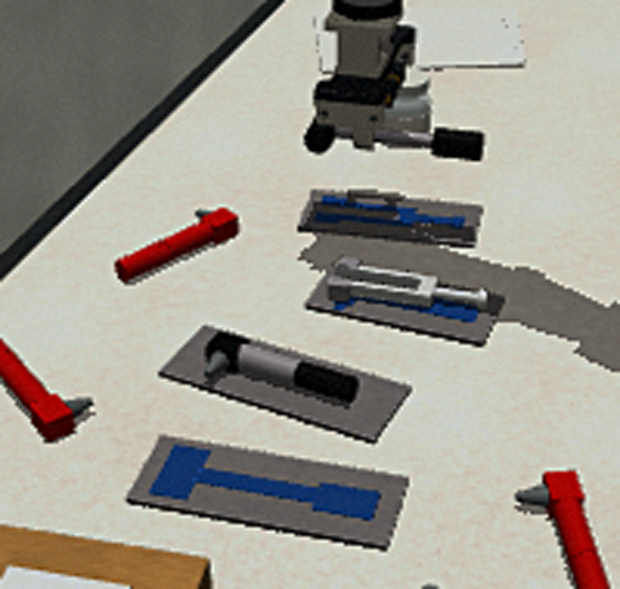

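Emit:
jog_arm([
  [[0, -0.008, 0, 0, 0, 0, 1], [0.001, -0.024, 0, 0, 0, 0.001, 1], [0.001, -0.048, 0, 0, 0, 0.002, 1], [0.002, -0.078, 0, 0, 0, 0.003, 1], [0.003, -0.108, 0, 0, 0, 0.004, 1], [0.003, -0.138, 0, 0, 0, 0.004, 1], [0.004, -0.168, 0, 0, 0, 0.005, 1], [0.005, -0.198, 0, 0, 0, 0.005, 1], [0.006, -0.228, 0, 0, 0, 0.005, 1], [0.006, -0.258, 0, 0, 0, 0.006, 1]],
])

```text
clock: 13.08
position: [0.5899, 0.0197, 0.0992]
ee_rot: [-3.138, -0.153, 0.001]
force: [0.0, 0.5, -2.3]
width: 0.166
gripper_force: 25.0
```

Emit:
jog_arm([
  [[0.001, -0.03, 0, 0, 0, 0, 1], [0.001, -0.06, 0, 0, 0, 0.001, 1], [0.002, -0.09, 0, 0, 0, 0.001, 1], [0.003, -0.12, 0, 0, 0, 0.002, 1], [0.004, -0.15, 0, 0, 0, 0.003, 1], [0.005, -0.178, 0, 0, 0, 0.003, 1], [0.005, -0.2, 0, 0, 0, 0.004, 1], [0.006, -0.215, 0, 0, 0, 0.004, 1], [0.006, -0.223, 0, 0, 0, 0.004, 1], [0.006, -0.225, 0, 0, 0, 0.004, 1]],
])

```text
clock: 13.92
position: [0.5742, 0.2436, 0.0993]
ee_rot: [-3.138, -0.149, 0.001]
force: [0.1, 0.4, -1.9]
width: 0.166
gripper_force: 25.0
```

Emit:
jog_arm([
  [[0, 0, 0, 0, 0, 0, 1], [0, 0, 0, 0, 0, 0, 1], [0, 0, 0, 0, 0, 0, 1]],
])

```text
clock: 14.17
position: [0.5754, 0.24, 0.0995]
ee_rot: [3.137, 0.142, -0.0]
force: [0.2, -0.6, -1.4]
width: 0.167
gripper_force: 25.0
```

```bash
python3 go.py .5735 .2422 .0077 .093
```

```text
t 14.17 pos [0.5754 0.24   0.0995] psi 0.0903 z [-0.    -0.001 -1.   ] q7 -2.2 F [ 0.2 -0.6 -1.4] w 0.167
[-0.0017 -0.0025  0.0918] [ 0.001  0.    -0.003]
```

Emit:
jog_arm([
  [[-0.001, -0.001, 0.012, 0, 0, -0.003, 1], [-0.0015, -0.002, 0.032, 0, 0, -0.003, 1], [-0.0015, -0.002, 0.052, 0, 0, -0.003, 1], [-0.0015, -0.002, 0.07, 0, 0, -0.003, 1], [-0.0015, -0.002, 0.08, 0, 0, -0.003, 1], [-0.0015, -0.002, 0.086, 0, 0, -0.003, 1], [-0.0015, -0.002, 0.089, 0, 0, -0.003, 1], [-0.0015, -0.002, 0.09, 0, 0, -0.003, 1], [-0.0015, -0.002, 0.09, 0, 0, -0.003, 1], [-0.0015, -0.002, 0.09, 0, 0, -0.003, 1]],
])

```text
clock: 15.0
position: [0.5738, 0.2443, 0.0105]
ee_rot: [-3.137, -0.15, -0.002]
force: [-0.0, -0.2, -2.4]
width: 0.164
gripper_force: 25.0
```

```bash
python3 go.py .5735 .2422 .0077 .093
```

```text
t 15.0 pos [0.5738 0.2443 0.0105] psi 0.0957 z [ 0.001  0.001 -1.   ] q7 -2.25 F [-0.  -0.2 -2.4] w 0.164
[-0.0005  0.002   0.0028] [-0.001 -0.001  0.003]
```

Emit:
jog_arm([
  [[0, 0.001, 0.001, 0, 0, 0.001, 1], [0, 0.001, 0.0015, 0, 0, 0.001, 1], [0, 0.001, 0.0015, 0, 0, 0.001, 1], [0, 0.001, 0.0015, 0, 0, 0.001, 1]],
])

```text
clock: 15.33
position: [0.5734, 0.2429, 0.0083]
ee_rot: [-3.138, -0.149, -0.0]
force: [-0.1, 0.3, -2.8]
width: 0.166
gripper_force: 25.0
```

```bash
python3 go.py .5735 .2422 .0077 .093
```

```text
t 15.33 pos [0.5734 0.2429 0.0083] psi 0.0946 z [ 0.  0. -1.] q7 -2.25 F [-0.1  0.3 -2.8] w 0.166
[-0.      0.0007  0.0006] [-0.    -0.     0.002]
```

Emit:
jog_arm([
  [[0, 0.0005, 0.0005, 0, 0, 0.001, 1], [0, 0.0005, 0.001, 0, 0, 0.001, 1], [0, 0.0005, 0.001, 0, 0, 0.001, 1], [0, 0.0005, 0.001, 0, 0, 0.001, 0.5], [0, 0.0005, 0.001, 0, 0, 0.001, 0.3], [0, 0.0005, 0.001, 0, 0, 0.001, 0.1], [0, 0.0005, 0.001, 0, 0, 0.001, -0.2], [0, 0.0005, 0.001, 0, 0, 0.001, -0.5], [0, 0.0005, 0.001, 0, 0, 0.001, -1], [0, 0.0005, 0.001, 0, 0, 0.001, -1]],
])

```text
clock: 16.17
position: [0.5734, 0.2424, 0.0071]
ee_rot: [3.138, 0.147, -0.0]
force: [0.7, 0.1, 0.3]
width: 0.624
gripper_force: 0.0
```

Emit:
jog_arm([
  [[0, 0, 0, 0, 0, 0, -1], [0, 0, 0, 0, 0, 0, -1], [0, 0, 0, 0, 0, 0, -1], [0, 0, -0.02, 0, 0, 0, -1], [0, 0, -0.05, 0, 0, 0, -1], [0, 0, -0.08, 0, 0, 0, -1], [0, 0, -0.1, 0, 0, 0, -1], [0, 0, -0.1, 0, 0, 0, -1], [0, 0, -0.1, 0, 0, 0, -1]],
])

```text
clock: 16.92
position: [0.5742, 0.2428, 0.1085]
ee_rot: [-3.137, -0.147, -0.004]
force: [0.6, -0.1, -0.5]
width: 1.0
gripper_force: 0.0
```

```bash
python3 go.py .5289 -.088 .1075 .087; python3 pf.py fork_pad top,side
```

```text
t 16.92 pos [0.5742 0.2428 0.1085] psi 0.0935 z [ 0.003  0.001 -1.   ] q7 -2.2 F [ 0.6 -0.1 -0.5] w 1.0
[-0.076   0.3251  0.0005] [-0.001 -0.003  0.007]
fork_pad top col [ 0.5804 -0.2455  0.1523] 0.012
fork_pad top net [ 0.581  -0.2454  0.1438] 0.046 0.91
fork_pad side col [ 0.5791 -0.2444  0.1483] 0.03
```

Emit:
jog_arm([
  [[-0.075, 0.325, 0, 0, 0, 0.007, -1], [-0.075, 0.325, 0, 0, 0, 0.007, -1], [-0.075, 0.325, 0, 0, 0, 0.007, -1], [-0.075, 0.325, 0, 0, 0, 0.007, -1], [-0.075, 0.325, 0, 0, 0, 0.007, -1], [-0.075, 0.325, 0, 0, 0, 0.007, -1], [-0.075, 0.325, 0, 0, 0, 0.007, -1], [-0.075, 0.325, 0, 0, 0, 0.007, -1], [-0.075, 0.325, 0, 0, 0, 0.007, -1], [-0.075, 0.325, 0, 0, 0, 0.007, -1]],
])

```text
clock: 17.95
position: [0.5279, -0.0917, 0.1061]
ee_rot: [3.138, 0.126, -0.003]
force: [-0.3, 1.6, -0.3]
width: 1.001
gripper_force: 0.0
```

Emit:
jog_arm([
  [[0, 0, 0, 0, 0, 0, -1], [0, 0, 0, 0, 0, 0, -1], [0, 0, 0, 0, 0, 0, -1], [0, 0, 0, 0, 0, 0, -1]],
])

```text
clock: 18.28
position: [0.5293, -0.0866, 0.107]
ee_rot: [-3.138, -0.14, 0.0]
force: [-0.4, 0.0, 0.2]
width: 1.001
gripper_force: 0.0
```

```bash
python3 go.py .5289 -.088 .008 .087
python3 - <<'E'
from h import *
im=get_image("side"); t=cv2.resize(im[130:300,190:350],None,fx=3.5,fy=3.5,interpolation=cv2.INTER_CUBIC)
cv2.imwrite("pics/g4.png",np.clip(t[:,:,::-1]*1.4,0,255).astype(np.uint8))
E
```

```text
t 18.28 pos [ 0.5293 -0.0866  0.107 ] psi 0.0893 z [-0.  0. -1.] q7 -1.64 F [-0.4  0.   0.2] w 1.001
[-0.0006  0.0014  0.099 ] [-0.     0.     0.002]
```

View pics/g4.png

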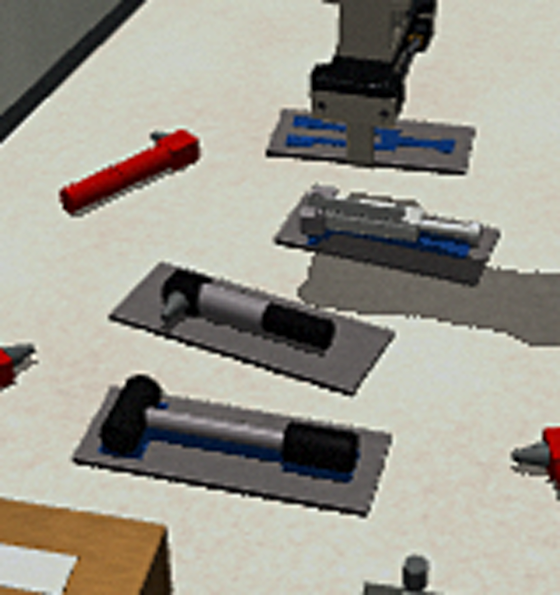

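Emit:
jog_arm([
  [[-0.0005, 0.001, 0.03, 0, 0, 0.002, -1], [-0.0005, 0.001, 0.06, 0, 0, 0.002, -1], [-0.0005, 0.001, 0.08, 0, 0, 0.002, -1], [-0.0005, 0.001, 0.092, 0, 0, 0.002, -0.9], [-0.0005, 0.001, 0.098, 0, 0, 0.002, -0.7], [-0.0005, 0.001, 0.099, 0, 0, 0.002, -0.5], [-0.0005, 0.001, 0.099, 0, 0, 0.002, -0.4], [-0.0005, 0.001, 0.099, 0, 0, 0.002, -0.3]],
])

```text
clock: 19.0
position: [0.5294, -0.089, 0.009]
ee_rot: [3.139, 0.133, 0.002]
force: [-0.1, 0.3, -0.4]
width: 0.706
gripper_force: 0.0
```

```bash
python3 go.py .5289 -.088 .008 .087
```

```text
t 19.0 pos [ 0.5294 -0.089   0.009 ] psi 0.085 z [ 0.001 -0.    -1.   ] q7 -1.72 F [-0.1  0.3 -0.4] w 0.706
[-0.0005 -0.001   0.001 ] [ 0.    -0.001 -0.002]
```

Emit:
jog_arm([
  [[0, -0.0005, 0.0005, 0, 0, 0, 0.1], [0, -0.0005, 0.0005, 0, 0, 0, 0.3], [0, -0.0005, 0.0005, 0, 0, 0, 0.5], [0, -0.0005, 0.0005, 0, 0, 0, 0.7], [0, -0.0005, 0.0005, 0, 0, 0, 1], [0, -0.0005, 0.0005, 0, 0, 0, 1], [0, -0.0005, 0.0005, 0, 0, 0, 1], [0, -0.0005, 0.0005, 0, 0, 0, 1], [0, -0.0005, 0.0005, 0, 0, 0, 1], [0, -0.0005, 0.0005, 0, 0, 0, 1]],
], force=20)

```text
clock: 19.83
position: [0.5289, -0.0888, 0.008]
ee_rot: [3.138, 0.133, 0.001]
force: [-1.5, -0.7, 6.2]
width: 0.41
gripper_force: 20.0
```

```bash
python3 go.py .6008 -.2419 .0077 .15
```

```text
t 19.83 pos [ 0.5289 -0.0888  0.008 ] psi 0.0846 z [ 0.001 -0.    -1.   ] q7 -1.72 F [-1.5 -0.7  6.2] w 0.41
[0.0587 0.1586 0.0004] [ 0.    -0.    -0.065]
```

Emit:
jog_arm([
  [[0, 0, -0.004, 0, 0, 0, 1], [0, 0, -0.015, 0, 0, 0, 1], [0, 0, -0.03, 0, 0, 0, 1], [0, 0, -0.045, 0, 0, 0, 1], [0, 0, -0.055, 0, 0, 0, 1], [0, 0, -0.06, 0, 0, 0, 1], [0, 0, -0.06, 0, 0, 0, 1], [0, 0, -0.06, 0, 0, 0, 1]],
])

```text
clock: 20.5
position: [0.5286, -0.0888, 0.0677]
ee_rot: [3.139, 0.133, 0.0]
force: [-0.2, -0.3, -1.8]
width: 0.413
gripper_force: 20.0
```

```bash
python3 go.py .6008 -.2419 .068 .15; python3 - <<'E'
from h import *
im=get_image("side"); t=cv2.resize(im[130:300,190:350],None,fx=3.5,fy=3.5,interpolation=cv2.INTER_CUBIC)
cv2.imwrite("pics/g5.png",np.clip(t[:,:,::-1]*1.4,0,255).astype(np.uint8))
E
python3 pf.py otoscope_pad top,side
```

```text
t 20.5 pos [ 0.5286 -0.0888  0.0677] psi 0.0845 z [ 0. -0. -1.] q7 -1.67 F [-0.2 -0.3 -1.8] w 0.413
[ 0.059   0.1587 -0.0003] [ 0.    -0.    -0.065]
otoscope_pad top col [ 0.5109 -0.0823 -0.0069] 0.261
otoscope_pad side col [ 0.5101 -0.0775 -0.052 ] 0.273
```

View pics/g5.png

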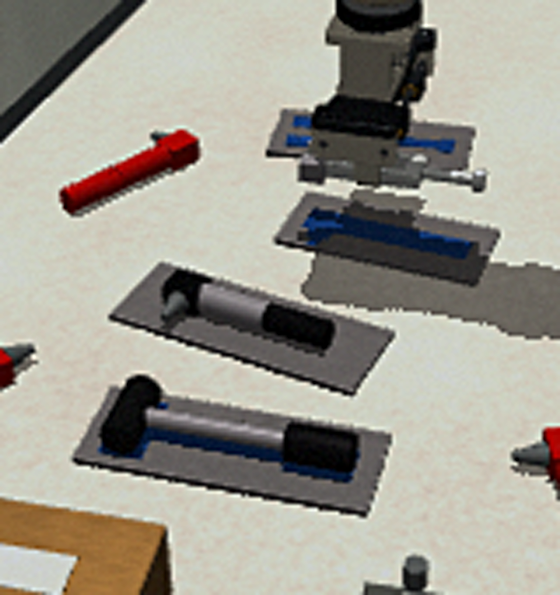

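Emit:
jog_arm([
  [[0.004, 0.01, 0, 0, 0, -0.004, 1], [0.011, 0.03, 0, 0, 0, -0.012, 1], [0.021, 0.056, 0, 0, 0, -0.023, 1], [0.031, 0.084, 0, 0, 0, -0.034, 1], [0.041, 0.112, 0, 0, 0, -0.045, 1], [0.05, 0.135, 0, 0, 0, -0.055, 1], [0.056, 0.151, 0, 0, 0, -0.062, 1], [0.059, 0.1585, 0, 0, 0, -0.065, 1], [0.059, 0.1585, 0, 0, 0, -0.065, 1], [0.059, 0.1585, 0, 0, 0, -0.065, 1]],
])

```text
clock: 21.58
position: [0.6005, -0.2411, 0.0672]
ee_rot: [-3.132, -0.235, 0.001]
force: [-0.1, 0.2, -2.1]
width: 0.41
gripper_force: 20.0
```

Emit:
jog_arm([
  [[0, 0, 0, 0, 0, 0, 1], [0, 0, 0.01, 0, 0, 0, 1], [0, 0, 0.025, 0, 0, 0, 1], [0, 0, 0.038, 0, 0, 0, 1], [0, 0, 0.048, 0, 0, 0, 1], [0, 0, 0.054, 0, 0, 0, 1], [0, 0, 0.057, 0, 0, 0, 1], [0, 0, 0.058, 0, 0, 0, 1], [0, 0, 0.058, 0, 0, 0, 1], [0, 0, 0.058, 0, 0, 0, 1]],
])

```text
clock: 22.42
position: [0.6013, -0.2417, 0.0102]
ee_rot: [3.132, 0.235, 0.001]
force: [0.2, -0.4, -1.1]
width: 0.415
gripper_force: 20.0
```

```bash
python3 go.py .6008 -.2415 .008 .152;python3 pf.py otoscope_pad top,side;python3 go.py .6008 -.2415 .008 .152
```

```text
t 22.42 pos [ 0.6013 -0.2417  0.0102] psi 0.1497 z [ 0.001 -0.    -1.   ] q7 -1.39 F [ 0.2 -0.4 -1.1] w 0.415
[-0.0005 -0.0003  0.0022] [ 0.    -0.001 -0.002]
otoscope_pad top col [ 0.5102 -0.0938 -0.0062] 0.158
otoscope_pad top net [ 0.5118 -0.0822 -0.0087] 0.014 0.77
otoscope_pad side col [ 0.5102 -0.0844 -0.0226] 0.242
otoscope_pad side net [ 0.5102 -0.0832 -0.0137] 0.036 0.64
t 22.62 pos [ 0.6012 -0.2418  0.0102] psi 0.1496 z [ 0.001 -0.    -1.   ] q7 -1.39 F [-0.5 -0.2 -0.6] w 0.412
[-0.0003 -0.0003  0.0022] [ 0.    -0.001 -0.002]
```

Emit:
jog_arm([
  [[0, 0, 0.001, 0, 0, 0, 1], [0, 0, 0.002, 0, 0, 0, 1], [0, 0, 0.0022, 0, 0, 0, 1], [0, 0, 0.0022, 0, 0, 0, 1], [0, 0, 0.0022, 0, 0, 0, 1], [0, 0, 0.0022, 0, 0, 0, 0.1], [0, 0, 0.0022, 0, 0, 0, -0.1], [0, 0, 0.0022, 0, 0, 0, -0.3], [0, 0, 0.0022, 0, 0, 0, -0.6], [0, 0, 0.0022, 0, 0, 0, -1]],
])

```text
clock: 23.45
position: [0.6008, -0.2416, 0.0073]
ee_rot: [-3.133, -0.235, 0.0]
force: [-0.5, 0.2, -1.1]
width: 0.688
gripper_force: 0.0
```

Emit:
jog_arm([
  [[0, 0, 0, 0, 0, 0, -1], [0, 0, 0, 0, 0, 0, -1], [0, 0, 0, 0, 0, 0, -1], [0, 0, -0.02, 0, 0, 0, -1], [0, 0, -0.05, 0, 0, 0, -1], [0, 0, -0.08, 0, 0, 0, -1], [0, 0, -0.1, 0, 0, 0, -1], [0, 0, -0.1, 0, 0, 0, -1], [0, 0, -0.1, 0, 0, 0, -1]],
])

```text
clock: 24.2
position: [0.6017, -0.2419, 0.1089]
ee_rot: [3.132, 0.235, 0.004]
force: [-0.5, 0.5, -0.6]
width: 0.999
gripper_force: 0.0
```

```bash
python3 - <<'E'
from h import *
for n in("top","side"):
    get_image(n)
    for q,p0 in dict(otoscope_mid=(.5648,.0903,-.11),hammer_mid=(.5735,.242,.093),fork_mid=(.6008,-.2415,.15)).items():
        near=cv2.dilate((render(q,p0,n,.006)>.3).astype(np.uint8),np.ones((9,9)))>0
        for d in silhouettes(q,n):
            m=d["mask"]&near
            if m.sum()>.4*d["mask"].sum(): p,e=fit(q,p0,[(n,m,near)],.006); print(n,q,np.round(p,4),round(e,3),round(d["p"],2))
E
python3 go.py .5648 .0903 .1075 -.11
```

```text
top otoscope_mid [ 0.567   0.0905 -0.1012] 0.193 0.62
top hammer_mid [0.5748 0.2436 0.0947] 0.049 0.82
top fork_mid [ 0.6011 -0.2405  0.1487] 1.693 0.63
side otoscope_mid [ 0.567   0.0909 -0.1379] 0.246 0.9
side hammer_mid [0.574  0.2436 0.0964] 0.049 0.74
side fork_mid [ 0.5965 -0.2396  0.1767] 0.147 0.85
t 24.6 pos [ 0.6005 -0.2415  0.1067] psi 0.1498 z [-0.001  0.    -1.   ] q7 -1.34 F [-0.4  0.2 -0.8] w 0.999
[ 0.0142 -0.3334 -0.0006] [-0.     0.001  0.26 ]
```

Emit:
jog_arm([
  [[0.0152, -0.3335, 0, 0, 0, 0.261, -1], [0.0152, -0.3335, 0, 0, 0, 0.261, -1], [0.0152, -0.3335, 0, 0, 0, 0.261, -1], [0.0152, -0.3335, 0, 0, 0, 0.261, -1], [0.0152, -0.3335, 0, 0, 0, 0.261, -1], [0.0152, -0.3335, 0, 0, 0, 0.261, -1], [0.0152, -0.3335, 0, 0, 0, 0.261, -1], [0.0152, -0.3335, 0, 0, 0, 0.261, -1], [0.0152, -0.3335, 0, 0, 0, 0.261, -1], [0.0152, -0.3335, 0, 0, 0, 0.261, -1]],
])

```text
clock: 25.43
position: [0.5655, 0.0944, 0.1075]
ee_rot: [-3.136, 0.165, 0.0]
force: [0.1, -0.5, -1.6]
width: 1.001
gripper_force: 0.0
```

Emit:
jog_arm([
  [[0, 0, 0, 0, 0, 0, -1], [0, 0, 0, 0, 0, 0, -1], [0, 0, 0, 0, 0, 0, -1], [0, 0, 0, 0, 0, 0, -1]],
])

```text
clock: 25.77
position: [0.5664, 0.0888, 0.1073]
ee_rot: [3.136, -0.179, -0.0]
force: [-0.1, -0.1, 0.1]
width: 1.002
gripper_force: 0.0
```

```bash
python3 - <<'E'
from h import *
for n in("top","side"):
    im=get_image(n); np.save(n+"f.npy",im)
    q,p0="fork_mid",(.6008,-.2415,.15)
    near=cv2.dilate((render(q,p0,n,.006)>.3).astype(np.uint8),np.ones((9,9)))>0
    for d in silhouettes(q,n):
            m=d["mask"]&near
            if m.sum()>.4*d["mask"].sum(): p,e=fit(q,p0,[(n,m,near)],.006); print(n,q,np.round(p,4),round(e,3),round(d["p"],2))
a=cv2.resize(np.load("topf.npy")[175:245,355:410],None,fx=7,fy=7,interpolation=cv2.INTER_CUBIC)
b=cv2.resize(np.load("sidef.npy")[150:220,255:345],None,fx=4.4,fy=7,interpolation=cv2.INTER_CUBIC)
cv2.imwrite("pics/g6.png",np.clip(np.hstack([a,b])[:,:,::-1]*1.4,0,255).astype(np.uint8))
E
python3 go.py .566 .0905 .008 -.112
```

```text
top fork_mid [ 0.6006 -0.2403  0.1586] 0.261 0.79
side fork_mid [ 0.5373 -0.2539  0.2349] 1.099 0.7
t 25.97 pos [0.5662 0.0898 0.1074] psi -0.1122 z [-0. -0. -1.] q7 -2.14 F [ 0.1 -0.3 -0.1] w 1.004
[-0.0003 -0.0007  0.0994] [ 0.  0. -0.]
```

View pics/g6.png

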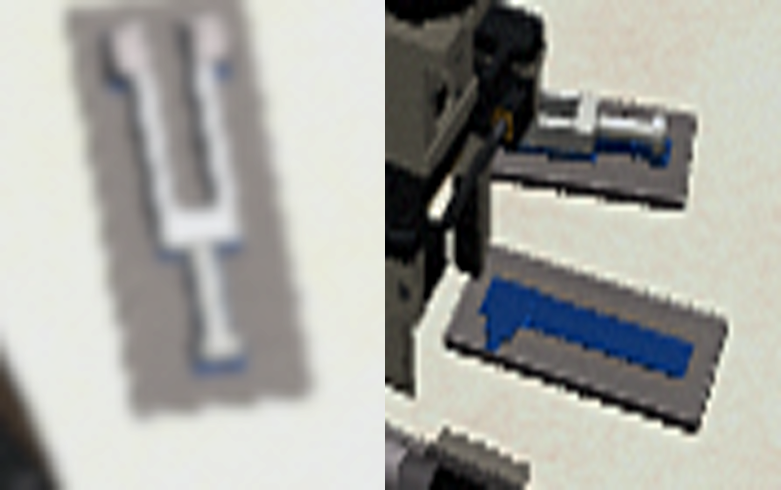

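Emit:
jog_arm([
  [[0, -0.0005, 0.03, 0, 0, 0, -1], [0, -0.0005, 0.06, 0, 0, 0, -1], [0, -0.0005, 0.08, 0, 0, 0, -1], [0, -0.0005, 0.092, 0, 0, 0, -0.8], [0, -0.0005, 0.098, 0, 0, 0, -0.6], [0, -0.0005, 0.099, 0, 0, 0, -0.4], [0, -0.0005, 0.099, 0, 0, 0, -0.3], [0, -0.0005, 0.099, 0, 0, 0, -0.2]],
])

```text
clock: 26.63
position: [0.5671, 0.0912, 0.0096]
ee_rot: [-3.136, 0.175, -0.003]
force: [0.0, -0.3, 0.6]
width: 0.688
gripper_force: 0.0
```

```bash
python3 go.py .566 .0903 .008 -.112
```

```text
t 26.63 pos [0.5671 0.0912 0.0096] psi -0.1113 z [ 0.002  0.    -1.   ] q7 -2.2 F [ 0.  -0.3  0.6] w 0.688
[-0.001   0.001   0.0016] [-0.001 -0.002  0.001]
```

Emit:
jog_arm([
  [[0, 0, 0.0005, 0, 0, 0, 0.1], [0, 0, 0.0005, 0, 0, 0, 0.3], [0, 0, 0.0005, 0, 0, 0, 0.5], [0, 0, 0.0005, 0, 0, 0, 0.7], [0, 0, 0.0005, 0, 0, 0, 1], [0, 0, 0.0005, 0, 0, 0, 1], [0, 0, 0.0005, 0, 0, 0, 1], [0, 0, 0.0005, 0, 0, 0, 1], [0, 0, 0.0005, 0, 0, 0, 1], [0, 0, 0.0005, 0, 0, 0, 1]],
], force=25)

```text
clock: 27.47
position: [0.5663, 0.0908, 0.0081]
ee_rot: [3.137, -0.175, 0.0]
force: [-0.3, -0.9, 4.7]
width: 0.273
gripper_force: 25.0
```

Emit:
jog_arm([
  [[0, 0, 0, 0, 0, 0, 1], [0, 0, 0, 0, 0, 0, 1], [0, 0, 0, 0, 0, 0, 1]],
])

```text
clock: 27.72
position: [0.5663, 0.0908, 0.0081]
ee_rot: [3.137, -0.175, 0.0]
force: [-1.7, -1.2, 5.7]
width: 0.278
gripper_force: 25.0
```

```bash
python3 go.py .4907 -.0823 .008 -.008
```

```text
t 27.72 pos [0.5663 0.0908 0.0081] psi -0.1114 z [ 0. -0. -1.] q7 -2.2 F [-1.7 -1.2  5.7] w 0.278
[-5.590e-02  1.804e-01  1.000e-04] [ 0.    -0.    -0.103]
```

Emit:
jog_arm([
  [[0, 0, -0.004, 0, 0, 0, 1], [0, 0, -0.015, 0, 0, 0, 1], [0, 0, -0.03, 0, 0, 0, 1], [0, 0, -0.045, 0, 0, 0, 1], [0, 0, -0.055, 0, 0, 0, 1], [0, 0, -0.06, 0, 0, 0, 1], [0, 0, -0.06, 0, 0, 0, 1]],
])

```text
clock: 28.3
position: [0.5669, 0.0911, 0.0693]
ee_rot: [-3.136, 0.175, -0.003]
force: [-0.9, 0.3, -2.0]
width: 0.28
gripper_force: 25.0
```

Emit:
jog_arm([
  [[-0.003, 0.01, 0, 0, 0, -0.006, 1], [-0.009, 0.03, 0, 0, 0, -0.018, 1], [-0.018, 0.057, 0, 0, 0, -0.033, 1], [-0.027, 0.087, 0, 0, 0, -0.05, 1], [-0.036, 0.117, 0, 0, 0, -0.067, 1], [-0.045, 0.145, 0, 0, 0, -0.083, 1], [-0.051, 0.165, 0, 0, 0, -0.094, 1], [-0.055, 0.177, 0, 0, 0, -0.101, 1], [-0.056, 0.1805, 0, 0, 0, -0.103, 1], [-0.056, 0.1805, 0, 0, 0, -0.103, 1]],
])

```text
clock: 29.13
position: [0.4893, -0.0837, 0.0673]
ee_rot: [3.141, -0.017, -0.003]
force: [0.7, 1.0, -1.9]
width: 0.274
gripper_force: 25.0
```

Emit:
jog_arm([
  [[0, 0, 0, 0, 0, 0, 1], [0, 0, 0.01, 0, 0, 0, 1], [0, 0, 0.025, 0, 0, 0, 1], [0, 0, 0.038, 0, 0, 0, 1], [0, 0, 0.048, 0, 0, 0, 1], [0, 0, 0.054, 0, 0, 0, 1], [0, 0, 0.057, 0, 0, 0, 1], [0, 0, 0.058, 0, 0, 0, 1], [0, 0, 0.058, 0, 0, 0, 1], [0, 0, 0.058, 0, 0, 0, 1]],
])

```text
clock: 29.97
position: [0.491, -0.0822, 0.0104]
ee_rot: [3.141, -0.013, 0.001]
force: [0.1, -0.2, -2.0]
width: 0.277
gripper_force: 25.0
```

```bash
python3 go.py .4907 -.0823 .008 -.008; python3 - <<'E'
from h import *
im=get_image("side");im=get_image("side"); t=cv2.resize(im[130:300,190:350],None,fx=3.5,fy=3.5,interpolation=cv2.INTER_CUBIC)
cv2.imwrite("pics/g7.png",np.clip(t[:,:,::-1]*1.4,0,255).astype(np.uint8))
E
python3 go.py .4907 -.0823 .008 -.008
```

```text
t 29.97 pos [ 0.491  -0.0822  0.0104] psi -0.0082 z [ 0.001 -0.    -1.   ] q7 -1.83 F [ 0.1 -0.2 -2. ] w 0.277
[-0.0003  0.0001  0.0024] [ 0.    -0.001 -0.   ]
t 30.07 pos [ 0.4909 -0.0823  0.0105] psi -0.0084 z [ 0.001 -0.    -1.   ] q7 -1.83 F [-0.  -0.4 -2.4] w 0.272
[-0.0002 -0.      0.0025] [ 0.    -0.001 -0.   ]
```

View pics/g7.png

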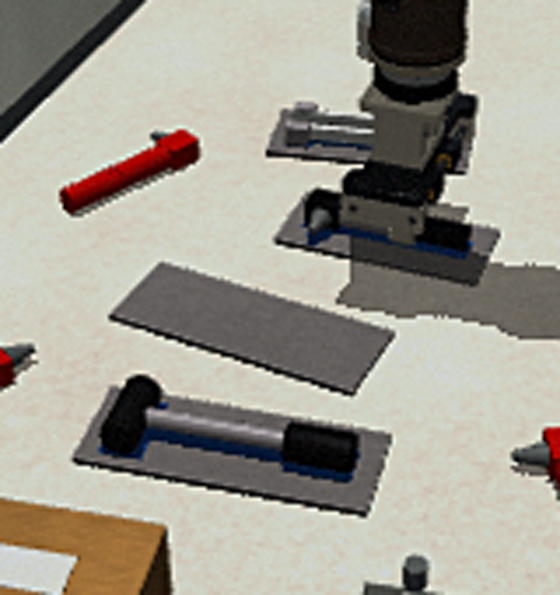

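Level and over its outline; lower 2.3 mm, release, retreat up and back.

Emit:
jog_arm([
  [[0, 0, 0.001, 0, 0, 0, 1], [0, 0, 0.002, 0, 0, 0, 1], [0, 0, 0.0024, 0, 0, 0, 1], [0, 0, 0.0024, 0, 0, 0, 1], [0, 0, 0.0024, 0, 0, 0, 1], [0, 0, 0.0024, 0, 0, 0, 0.3], [0, 0, 0.0024, 0, 0, 0, 0.1], [0, 0, 0.0024, 0, 0, 0, -0.2], [0, 0, 0.0024, 0, 0, 0, -0.6], [0, 0, 0.0024, 0, 0, 0, -1]],
])

```text
clock: 30.9
position: [0.4905, -0.0822, 0.0075]
ee_rot: [-3.142, 0.013, 0.0]
force: [0.7, 1.1, -0.5]
width: 0.589
gripper_force: 0.0
```

Emit:
jog_arm([
  [[0, 0, 0, 0, 0, 0, -1], [0, 0, 0, 0, 0, 0, -1], [0, 0, 0, 0, 0, 0, -1], [0, 0, 0, 0, 0, 0, -1], [0, 0, -0.02, 0, 0, 0, -1], [0, 0, -0.05, 0, 0, 0, -1], [0, 0, -0.09, 0, 0, 0, -1], [0, 0, -0.13, 0, 0, 0, -1], [0, 0, -0.17, 0, 0, 0, -1], [0, 0, -0.2, 0, 0, 0, -1]],
])

```text
clock: 31.73
position: [0.491, -0.082, 0.2109]
ee_rot: [3.141, -0.013, 0.004]
force: [1.0, -0.5, 0.1]
width: 0.999
gripper_force: 0.0
```

Emit:
jog_arm([
  [[-0.03, 0.03, 0, 0, 0, 0, -1], [-0.05, 0.07, 0, 0, 0, 0, -1], [-0.07, 0.11, 0, 0, 0, 0, -1], [-0.09, 0.15, 0, 0, 0, 0, -1], [-0.1, 0.19, 0, 0, 0, 0, -1], [-0.11, 0.23, 0, 0, 0, 0, -1], [-0.12, 0.27, 0, 0, 0, 0, -1], [-0.12, 0.3, 0, 0, 0, 0, -1], [-0.12, 0.3, 0, 0, 0, 0, -1], [-0.12, 0.3, 0, 0, 0, 0, -1]],
])

```text
clock: 32.57
position: [0.367, -0.3832, 0.2071]
ee_rot: [-3.141, 0.02, 0.001]
force: [-0.6, 0.4, 0.2]
width: 0.999
gripper_force: 0.0
```

```bash
python3 - <<'E'
from h import *
T={}
for n in("top","side"):
    T[n]=get_image(n)
    for q,p0 in dict(otoscope_mid=(.491,-.0823,-.008),hammer_mid=(.5735,.242,.093),fork_mid=(.6008,-.2415,.15)).items():
        near=cv2.dilate((render(q,p0,n,.006)>.3).astype(np.uint8),np.ones((9,9)))>0
        for d in silhouettes(q,n):
            m=d["mask"]&near
            if m.sum()>.4*d["mask"].sum(): p,e=fit(q,p0,[(n,m,near)],.006); print(n,q,np.round(p-p0,4),round(e,3),round(d["p"],2))
a=cv2.resize(T["top"][165:255,220:410],(800,378),interpolation=cv2.INTER_CUBIC)
cv2.imwrite("pics/g8.png",np.clip(a[:,:,::-1]*1.4,0,255).astype(np.uint8))
a=cv2.resize(T["side"][140:280,200:345],None,fx=4.1,fy=4.1,interpolation=cv2.INTER_CUBIC)
cv2.imwrite("pics/g9.png",np.clip(a[:,:,::-1]*1.4,0,255).astype(np.uint8))
E
```

```text
top otoscope_mid [ 0.0008  0.0013 -0.0061] 0.067 0.56
top hammer_mid [ 0.0012  0.0016 -0.0086] 0.064 0.9
top fork_mid [ 0.0017  0.0015 -0.0003] 0.154 0.86
side otoscope_mid [0.0006 0.0014 0.0093] 0.043 0.62
side hammer_mid [ 0.0004  0.0013 -0.0059] 0.052 0.84
side fork_mid [ 0.0004  0.0003 -0.0118] 0.198 0.57
```

View pics/g8.png

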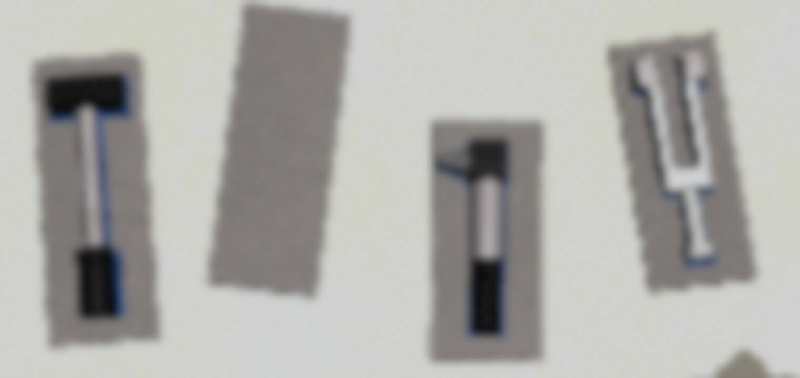

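View pics/g9.png

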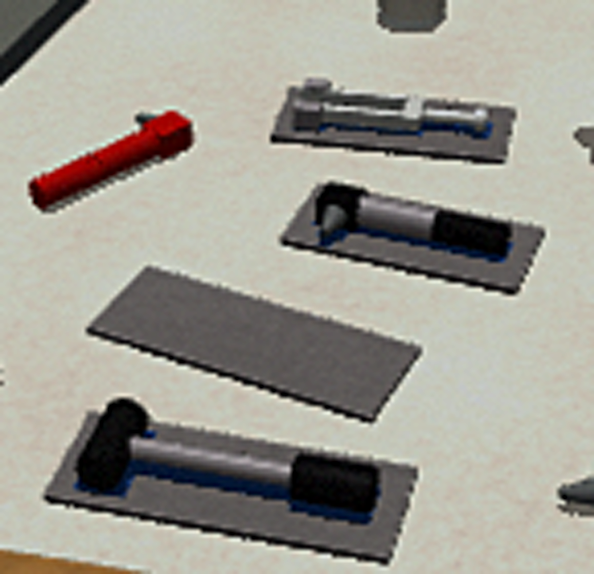

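```bash
python3 -c "
from cell import *
print(sign_off())"
```

```text
the job is handed in; nothing more can be done
None
```

I moved the hammer, fork and otoscope onto their own outlines, each within about 2 mm by the final camera fits, and handed the job in at about 33 s of the 106 s allowed; sign-off returned no verdict.

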